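Wedge the cork block tight in the jig

TASK

Clamp the cork sanding block in the wooden wedging jig so that it can be trimmed: stand the loose wooden wedge in the slot between the jig's sloping cheek and the cork block, thin end first, and let go of it while it is still loose. Then pick up the mallet that lies to the right of the jig by its handle and drive the wedge in with light taps of the head's face on its thick end (two or more, drawing back between them, not one long push) until that end is flush with the end of the cheek and the block is held tight; do not force the wedge tight by hand. Lay the mallet back down flat on the bench top, clear of the jig, and leave the other tools where they are.

Things in the scene. Friction and masses are not known exactly. Their poses are not given: they have to be found in the camera images.
- jig: Wedging jig of pale wood screwed to the bench. Origin: on the bench top. Base board 12 mm thick, x -75 to +110, y -145 to +110 mm in its frame; on it a sloping cheek, a straight rail and an end stop that the cork block bears against. The wedge goes in along +y. The board sticks out 70 mm in front of the slot's mouth (carries the wedge while loose; the mallet passes above it).
- slot_mouth (a point): Middle of the slot's wide mouth, on top of the base board (12 mm above the bench), in the plane of the cheek's end face: (-15.6, -75, 12) mm in the jig's frame, with the jig's axes. The slot lies between cheek and cork block, is open above and narrows towards +y.
- cheek_end (a point): Top edge of the cheek's inner face at the slot's mouth: (-31.25, -75, 47) mm in the jig's frame. The cheek is 35 mm high above the board, x from -61 to its upright inner face, which runs from x -31.25 at y -75 to x -10 at y +95 (slope 1 in 8).
- rail_mid (a point): Middle of the straight rail's top, (83.5, 10, 47) mm in the jig's frame. The rail (x 68 to 97, y -75 to +95, 35 mm high above the board) carries the rubber pad, whose free face is at x 62. The end stop is at x 18 to 72, y 68.5 to 88.5, 30 mm high.
- pad (a joint): Squeeze of the rubber pad on the rail, m: 0 when free, grows as the cork block is pressed into it (about 3.5 N per mm, at most 6 mm). With the wedge flush it is about 2 mm.
- cork: Cork-faced sanding block, 62 x 104 x 35 mm, lying loose in the jig on the base board between slot and pad, long side along the slot; its face towards the slot is near x = -1 mm in the jig's frame. Origin: centre of its underside, x across its 62 mm.
- wedge: Loose hardwood wedge 170 mm long, 44 mm high, tapering from 33 mm (thick end) to 12 mm; 0.15 kg. It starts left of the jig, standing on its long edge as it must stand in the slot. Origin: underside, mid-length; y to the thin end, z up. Straight face (against the cork): plane x = +11.3 mm. Sloping face (to the cheek): x = -22 mm at the thick end to -0.7 mm at the thin end.
- wedge_butt (a point): Centre of the wedge's thick end face, (-5.3, -85, 22) mm in the wedge's frame. With this end 60 mm in front of the slot's mouth the wedge has 4 to 5 mm of side play; it is snug about 16 mm in front of the mouth; from there to flush takes up to about 15 N.
- wedge_nose (a point): Centre of the wedge's thin end face, (5.3, 85, 22) mm in the wedge's frame.
- mallet: Joiner's mallet of wood, 270 mm long, 0.4 kg, lying flat on the bench right of the jig. Origin: centre of its underside; y along the handle to the head. Head x -50 to 50, y 65 to 135, z 0 to 60 mm; striking faces at x = +-50. Handle y -135 to 65, flat-sided, 26 mm wide in x, z 15 to 45 mm. It balances at about y +77: hold it firmly close behind the head (y about 42).
- mallet_head (a point): Centre of the mallet's head, (0, 100, 30) mm in the mallet's frame.
- tape: Bystander: yellow tape measure, 36 x 88 x 62 mm, standing beyond the jig on the right. Origin: centre of its underside.
- plane: Bystander: wooden hand plane, 58 x 210 x 102 mm, at the back on the left. Origin: centre of its underside.
- square: Bystander: try square with steel blade, 218 x 115 x 17 mm, behind the jig. Origin: centre of its underside.
Things that resemble listed ones, but are neither listed nor needed, are in the scene too. Several things have the shape of the cork; the one meant has the colours described above.

How it is judged:
By the outcome, as a careful person would: the job done as asked, in the order asked, and still so for the second after the job is handed in, with the robot touching nothing.
It also fails if it takes over 67 s, if anything falls off the work surface, if the arm or the gripper's body presses on something with over 40 N, if the wrist force passes 120 N, or if a joint passes its speed limit or range.

ROBOT

A 7-joint arm with a two-finger parallel gripper is mounted at the origin on a cart in front of the work surface, level with it; the furniture and walls round the work are solid. World frame = base frame: x ahead of the robot, y to its left, z up, the work surface at z = 0. Lengths are in m, angles in rad, forces in N, time in s.
With the tool pointing down it reaches from about 0.425 to 0.875 m from the base axis. Payload 8.4 kg.
Tool frame: the origin (TCP) lies where the fingers leave the gripper's body, on its centre line; the fingertips stand 73 mm ahead of it and the grasp point (between the pads) lies 54 mm ahead of it; z points along the fingers, y is the line along which they close (so a half turn about z gives the same grasp; the last joint's range is limited). The gripper opens to 85 mm and grips with 20 to 120 N. Pads are 22 mm wide; open, the fingers measure 114 mm over their backs; the gripper's body (76 mm by 85 mm) begins 54 mm behind the grasp point. The pads swing forward as they close: fully open they stand 13 mm farther back than shut.
Start: joints at [1.215, 0.333, 0.04, 1.465, -0.013, 1.343, -0.059], TCP at [0.165, -0.629, 0.304] pointing down, gripper open.
Joint ranges: [-2.58, 2.58], [-0.38, 2.09], [-1.3, 1.39], [0.25, 2.4], [-1.5, 4.64], [0.08, 2.09], [-2.65, 2.65]. Speed limits (rad/s): [2.22, 2.22, 2.79, 2.79, 3.14, 3.14, 3.14].

INTERFACE

Orientations are given as a unit quaternion [x, y, z, w].
In Python, from plant import state, grab_frame, get_calibration, finish_job, trace, tip_of gives the robot as it stands.
- The arm moves only by the tool step_arm, never from a script. Its argument "commands" is a list of rows, each a list of 6 numbers: the shift along the tool's x, y, z each as a share of 0.5 m, from -1 to 1, then the turn, a rotation vector about the tool's x, y, z each as a share of pi/4 rad, from -1 to 1. In form: [[dx, dy, dz, wx, wy, wz], ...]. A call has 1 to 10 rows; each row is the pose to reach, as a shift and turn from the pose commanded when the call began, along the tool's axes at that moment; what a row does not reach only later rows make up. A row lasts 1/10 s, in which the tool goes at most 50 mm and 8.59 degrees, less where a joint would pass 70% of its speed; a pose out of reach is approached as far as the arm can. A call with a number of a shift or a turn outside -1 to 1 is refused whole. A call with a gripper value outside its range is refused whole. "hand" is the finger opening in mm, from 0 to 85.4, set as the call begins (left out, the last holds). The fingers move at their own pace and stop on an object; "force" is the grip in N (left out, the last holds). Time passes only in rows, so rows that repeat a pose let the fingers close. It gives the time, the measured TCP pose, the force, the opening and the grip force at its end, in the units of the state.
- state(): the state, without advancing time (a new reading comes with each control period).
- grab_frame(name): name is "scene" or "side" or "wrist"; returns the picture (384x512x3 uint8, red, green, blue); there is no depth.
- get_calibration(name): a dict with "fx", "fy", "cx", "cy" (pixels), "rvec" (rotation vector, rad) and "tvec" (3), from world to camera coordinates, as OpenCV has them. Camera axes: x right, y down, z forward; pixel columns grow to the right and rows downward; lengths in m; the calibration is good to about 2 mm. A picture is of the moment at which its call begins: read the wrist's pose just before it. get_calibration takes no time and is no camera call; for the wrist camera it gives the pose at the moment of the call.
- finish_job(): hands the job in; it is judged then, once.
Trained networks look in the newest picture that a camera, given by its name, has taken for a name from the list of things; names that differ only in an ending like _2 or _b are one class to them, and where a whole thing is asked for, a point or a joint stands for the part that bears it (a point fixed in the world has none). Each returns a list of dicts, best first, with "p" (0 to 1); they miss things now and then, are a little off and sometimes report something else, mostly with a low value. They report only what shows in the picture. A call takes as long as a camera call. They do not tell look-alikes from the thing itself.
- trace(camera, label): "region" (384x512 bool, what is visible of it) and "extent" ([left, top, width, height] in pixels, round what is visible of it).
- tip_of(camera, label): "at" ([column, row] in pixels: a listed point, or the origin of a listed thing).
The state is a dict: "time": time; "qpos": joint angles; "dq": joint speeds; "joint_torque": joint torques, N m; "ee_pos": TCP position; "tool_rot": TCP orientation; "ft_force": force on the tool from outside, world axes, zero at the start; "ft_torque": the same for the moment, N m; "gripper_width": opening from 0.0 (shut) to 1.0 (fully open); "finger_force": force on a finger pad.
Only numpy, scipy, OpenCV 4.12 (cv2) and the standard library are available. Lean on these libraries where they do the work, as an engineer would, in place of code of your own. Each camera call takes 0.05 s, during which the arm holds its last target. There are 200 camera calls.

## Working session

There is one attempt and no reset: what is moved stays moved. The work goes in short steps, Python scripts to look and compute and a tool call to move; the robot and the scene stay as the last step left them, time stands still between calls to the robot, and variables do not carry over. Pictures are saved under pics/ and viewed, at most 10 in all, crops included, and the job is handed in when it is done.

Besides the shell and the picture viewer there is one more tool, called after ">>>" as a command line: name --pt "numbers of a row" for each row, then --argument value for the rest. step_arm: Moves the arm, as the interface text tells. Shift numbers are shares of 0.5 m and turn numbers shares of pi/4 rad, none past 1 either way. Its arguments: {"type":"object","properties":{"commands":{"type":"array","items":{"type":"array","items":{"type":"number"}}},"hand":{"type":"number"},"force":{"type":"number"}},"required":["commands"]}

```bash
mkdir -p pics; ls; cat > h.py <<'E'
import numpy as np, cv2
from scipy.spatial.transform import Rotation as R
from plant import state, grab_frame, get_calibration, finish_job, trace, tip_of
def cal(n):
    c=get_calibration(n); K=np.array([[c['fx'],0,c['cx']],[0,c['fy'],c['cy']],[0,0,1.]])
    Rm=cv2.Rodrigues(np.array(c['rvec'],float))[0]; return K,Rm,np.array(c['tvec'],float)
def proj(C,P):
    K,Rm,t=C; p=(Rm@np.atleast_2d(P).T).T+t; p=p@K.T; return p[:,:2]/p[:,2:]
def ray(C,px):
    K,Rm,t=C; d=Rm.T@np.linalg.solve(K,[px[0],px[1],1.]); return -Rm.T@t, d/np.linalg.norm(d)
def atz(C,px,z):
    o,d=ray(C,px); return o+d*(z-o[2])/d[2]
def tri(obs):
    A=np.zeros((3,3));b=np.zeros(3);M=[]
    for C,px in obs:
        o,d=ray(C,px);P=np.eye(3)-np.outer(d,d);A+=P;b+=P@o;M.append((o,d))
    x=np.linalg.solve(A,b); return x,[np.linalg.norm(np.cross(d,x-o)) for o,d in M]
def save(im,n): cv2.imwrite('pics/'+n,im[:,:,::-1])
E
cat > a.py <<'E'
from h import *
np.set_printoptions(precision=4,suppress=True)
s=state();print(s['time'],s['ee_pos'],s['tool_rot'])
ims={};C={}
for n in ('scene','side'):
    C[n]=cal(n);ims[n]=grab_frame(n)
    print(n,'cam at',-C[n][1].T@C[n][2])
    for l in ('slot_mouth','cheek_end','rail_mid','cork','wedge_butt','wedge_nose','wedge','mallet','mallet_head','jig','tape'):
        print(n,l,[(np.round(d['at'],1).tolist(),round(d['p'],2)) for d in tip_of(n,l)][:4])
v=np.hstack([ims['scene'],ims['side']]);save(cv2.resize(v,(800,300),interpolation=cv2.INTER_AREA),'a.png')
save(cv2.resize(ims['scene'],(800,600)),'scene.png');save(cv2.resize(ims['side'],(800,600)),'side.png')
E
python3 a.py
```

```text
pics
0.0 [ 0.165  -0.6284  0.303 ] [ 0.9918  0.128  -0.0002 -0.0008]
scene cam at [0.0353 0.8697 0.4889]
scene slot_mouth [([295.4, 209.1], 0.68)]
scene cheek_end [([302.9, 198.3], 0.76), ([220.7, 253.2], 0.53)]
scene rail_mid [([250.5, 199.8], 0.87), ([218.4, 253.1], 0.73)]
scene cork [([307.2, 270.6], 0.97), ([264.0, 214.5], 0.78), ([232.0, 195.2], 0.57)]
scene wedge_butt [([219.4, 252.6], 0.89), ([276.7, 220.3], 0.61)]
scene wedge_nose [([202.0, 301.8], 0.87)]
scene wedge [([211.8, 280.6], 0.77)]
scene mallet [([349.1, 193.9], 0.96)]
scene mallet_head []
scene jig [([276.0, 220.9], 0.75)]
scene tape [([271.8, 184.7], 0.61)]
side cam at [0.158  0.8401 0.6985]
side slot_mouth []
side cheek_end [([292.6, 186.7], 0.63)]
side rail_mid [([251.5, 189.6], 0.64)]
side cork [([264.3, 207.1], 0.78), ([311.6, 273.2], 0.74), ([157.6, 250.6], 0.17)]
side wedge_butt [([228.7, 254.9], 0.89), ([159.4, 250.8], 0.22)]
side wedge_nose [([221.7, 310.7], 0.56)]
side wedge [([227.6, 287.5], 0.6)]
side mallet [([332.8, 171.8], 0.97), ([296.2, 189.9], 0.55), ([228.3, 256.1], 0.28)]
side mallet_head [([311.4, 154.6], 0.78), ([227.5, 287.2], 0.57)]
side jig [([272.8, 206.3], 0.82)]
side tape [([262.7, 161.2], 0.55)]
```

View pics/scene.png

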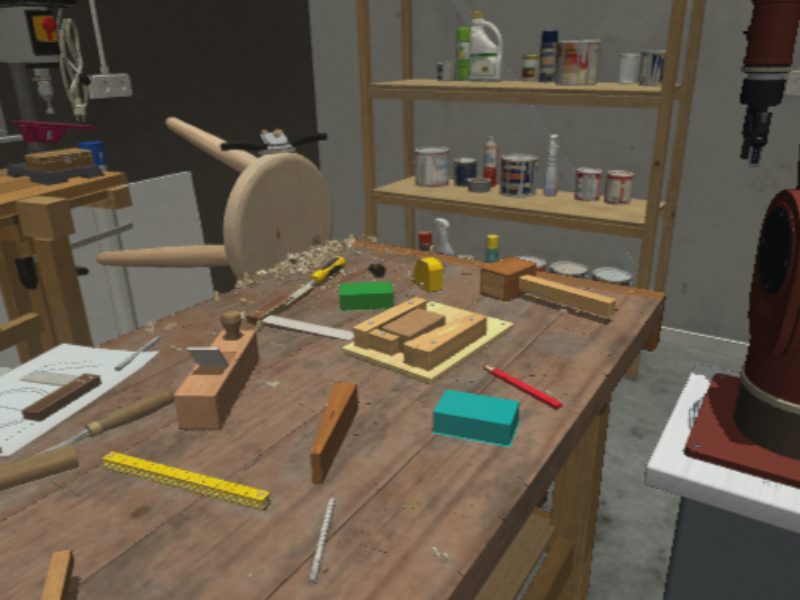

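View pics/side.png

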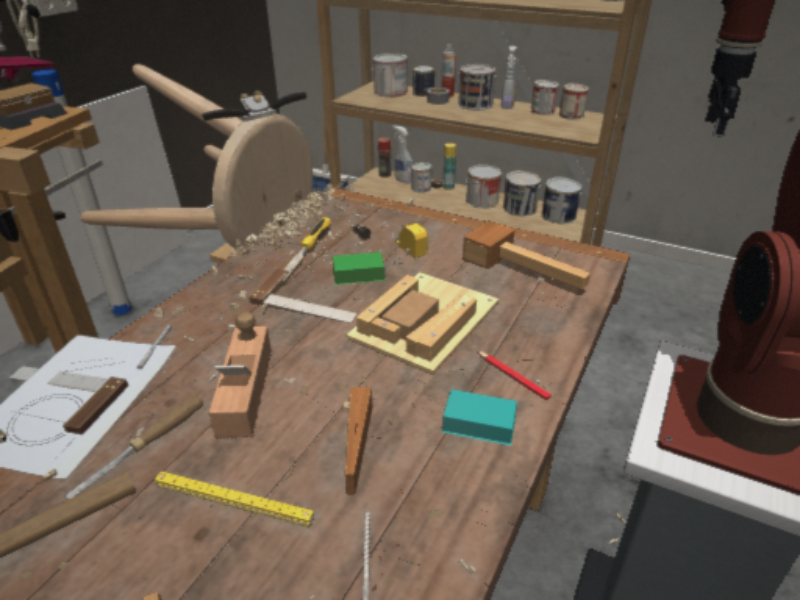

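```bash
cat > b.py <<'E'
from h import *
np.set_printoptions(precision=4,suppress=True)
S=cal('scene');D=cal('side')
for n,a,b in [('cheek_end',(302.9,198.3),(292.6,186.7)),('rail_mid',(250.5,199.8),(251.5,189.6)),('cork',(264,214.5),(264.3,207.1)),('cork2',(307.2,270.6),(311.6,273.2)),
 ('butt',(219.4,252.6),(228.7,254.9)),('nose',(202,301.8),(221.7,310.7)),('wedge',(211.8,280.6),(227.6,287.5)),('mallet',(349.1,193.9),(332.8,171.8)),('jig',(276,220.9),(272.8,206.3))]:
    print(n,*tri([(S,a),(D,b)]))
for n,z,a,b in [('cheek_end',.047,(302.9,198.3),(292.6,186.7)),('rail_mid',.047,(250.5,199.8),(251.5,189.6)),('slot',.012,(295.4,209.1),None),('cork',.012,(264,214.5),(264.3,207.1)),
 ('butt',.022,(219.4,252.6),(228.7,254.9)),('nose',.022,(202,301.8),(221.7,310.7)),('wedge',0,(211.8,280.6),(227.6,287.5)),('mallet',0,(349.1,193.9),(332.8,171.8)),('head',.03,None,(311.4,154.6)),('jig',0,(276,220.9),(272.8,206.3))]:
    print(n,a and atz(S,a,z),b and atz(D,b,z))
E
python3 b.py
```

```text
cheek_end [ 0.516  -0.0849  0.0372] [np.float64(0.005143648097973277), np.float64(0.0051436480979734295)]
rail_mid [0.6132 0.0154 0.0528] [np.float64(0.00429682853645627), np.float64(0.004296828536456405)]
cork [0.5489 0.0549 0.039 ] [np.float64(0.0016191036857139416), np.float64(0.0016191036857138316)]
cork2 [0.3433 0.2212 0.0303] [np.float64(0.0015230048010359371), np.float64(0.001523004801035985)]
butt [0.5458 0.2505 0.0253] [np.float64(0.0010219430940190497), np.float64(0.0010219430940192847)]
nose [0.4798 0.391  0.0098] [np.float64(0.0011802742852539305), np.float64(0.0011802742852538956)]
wedge [0.4973 0.3377 0.0201] [np.float64(0.0004673127557921904), np.float64(0.000467312755792129)]
mallet [ 0.4585 -0.3006 -0.0135] [np.float64(0.0024023583429766304), np.float64(0.0024023583429765966)]
jig [ 0.5601 -0.0251 -0.0155] [np.float64(0.001980100726874197), np.float64(0.0019801007268741284)]
cheek_end [ 0.5034 -0.0705  0.047 ] [ 0.5137 -0.0662  0.047 ]
rail_mid [0.6219 0.0097 0.047 ] [0.6154 0.0032 0.047 ]
slot [ 0.5234 -0.0657  0.012 ] None
cork [0.5802 0.0081 0.012 ] [0.564 0.021 0.012]
butt [0.5491 0.2449 0.022 ] [0.5482 0.2485 0.022 ]
nose [0.4681 0.4021 0.022 ] [0.4747 0.4    0.022 ]
wedge [ 0.517   0.3144 -0.    ] [0.5076 0.3233 0.    ]
mallet [ 0.446  -0.2724  0.    ] [ 0.4543 -0.2765  0.    ]
head None [ 0.544  -0.3035  0.03  ]
jig [0.5447 0.0047 0.    ] [ 0.5504 -0.0084  0.    ]
```

The scene shows the brown wedge with its butt far, at about (345,385) to (318,480). The jig is near (430,335). The cork is the brown block inside the jig at (412,325), with green and teal look-alikes outside at (367,295) and (477,415). The mallet head is at (507,278) and its handle runs to (612,305). Next I move to look from close by with the wrist camera.

```bash
cat >> h.py <<'E'
def plan(p,yaw,tilt=None):
    """row to bring TCP to p with tool x at yaw deg, pointing down"""
    s=state();q=R.from_quat(s['tool_rot']);
    T=R.from_euler('z',yaw,degrees=True)*R.from_euler('x',180,degrees=True)
    d=q.inv().apply(np.array(p)-s['ee_pos'])/0.5; w=(q.inv()*T).as_rotvec()/(np.pi/4)
    print('row',np.round(np.r_[d,w],4).tolist(),'rows>=',np.linalg.norm(d)*10,np.linalg.norm(w)*45/8.59)
E
python3 - <<'E'
from h import *
C=cal('wrist');s=state();q=R.from_quat(s['tool_rot'])
print(q.inv().apply(-C[1].T@C[2]-s['ee_pos']),q.inv().as_matrix()@C[1].T,C[0])
plan([.47,-.22,.36],50)
E
```

```text
[ 0.07001155 -0.00079308 -0.07059728] [[ 1.85395892e-04 -9.61638390e-01 -2.74320201e-01]
 [ 9.99999058e-01  5.51442529e-04 -1.25726281e-03]
 [ 1.36030401e-03 -2.74319710e-01  9.61637586e-01]] [[306.388422     0.         256.38596286]
 [  0.         306.388422   194.17413676]
 [  0.           0.           1.        ]]
row [0.7975, -0.6357, -0.1122, -0.0001, -0.0, -0.7842] rows>= 10.259692200171955 4.1083334827333156
```

>>> step_arm --pt "0.4 -0.32 -0.06 0 0 -0.4" --pt "0.8 -0.636 -0.112 0 0 -0.784" --pt "0.8 -0.636 -0.112 0 0 -0.784" --pt "0.8 -0.636 -0.112 0 0 -0.784" --pt "0.8 -0.636 -0.112 0 0 -0.784" --pt "0.8 -0.636 -0.112 0 0 -0.784" --pt "0.8 -0.636 -0.112 0 0 -0.784" --pt "0.8 -0.636 -0.112 0 0 -0.784" --pt "0.8 -0.636 -0.112 0 0 -0.784" --pt "0.8 -0.636 -0.112 0 0 -0.784"

```text
time: 2.2
ee_pos: [0.4636, -0.2289, 0.359]
tool_rot: [0.906, 0.422, 0.0, 0.0]
ft_force: [0.2, -0.5, -0.7]
gripper_width: 1.002
finger_force: 0.0
```

```bash
cat > w.py <<'E'
from h import *
import sys
np.set_printoptions(precision=4,suppress=True)
tag=sys.argv[1]; labs=sys.argv[2].split(',')
s=state();print(s['time'],s['ee_pos'],s['tool_rot'],s['ft_force'])
C=cal('wrist');im=grab_frame('wrist')
Z=dict(slot_mouth=.012,cheek_end=.047,rail_mid=.047,cork=.012,wedge_butt=.022,wedge_nose=.022,wedge=0,mallet=0,mallet_head=.03,jig=0)
for l in labs:
    print(l,[(np.round(d['at'],1).tolist(),round(d['p'],2),atz(C,d['at'],Z[l])) for d in tip_of('wrist',l)][:3])
save(im,tag+'.png'); np.savez(tag+'.npz',K=C[0],R=C[1],t=C[2],im=im)
E
python3 w.py w1 slot_mouth,cheek_end,rail_mid,cork,mallet,mallet_head; python3 -c "
from h import *
plan([.49,.12,.36],90)"
```

```text
2.2 [ 0.4636 -0.2289  0.359 ] [0.9064 0.4224 0.0002 0.0004] [ 0.1591 -0.4628 -0.7275]
slot_mouth [([206.0, 30.9], 0.69, array([ 0.5188, -0.0657,  0.012 ]))]
cheek_end [([184.5, 32.6], 0.96, array([ 0.4982, -0.0605,  0.047 ]))]
rail_mid []
cork []
mallet [([264.1, 190.5], 0.74, array([ 0.442 , -0.2711,  0.    ])), ([187.7, 31.5], 0.19, array([ 0.5009, -0.0481,  0.    ]))]
mallet_head [([337.6, 164.3], 0.97, array([ 0.5437, -0.2991,  0.03  ]))]
row [0.5744, -0.4111, -0.0037, -0.0006, 0.0004, -0.8919] rows>= 7.063216155497919 4.672595744301378
```

View pics/w1.png

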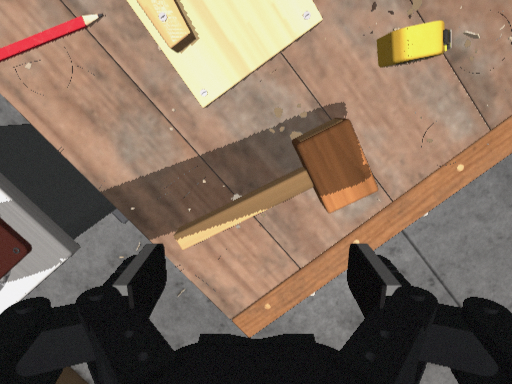

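The wrist view shows the mallet head at (337,164), its handle running to (180,240), and the jig's front board corner at (205,105). Next I look over the jig.

>>> step_arm --pt "0.1 -0.1 0 0 0 -0.19" --pt "0.2 -0.18 0 0 0 -0.38" --pt "0.3 -0.26 0 0 0 -0.57" --pt "0.42 -0.33 0 0 0 -0.76" --pt "0.42 -0.33 0 0 0 -0.89" --pt "0.42 -0.33 0 0 0 -0.89" --pt "0.42 -0.33 0 0 0 -0.89"

```text
time: 3.25
ee_pos: [0.4713, 0.0383, 0.3586]
tool_rot: [0.706, 0.708, 0.0, 0.0]
ft_force: [0.2, -0.1, 0.0]
gripper_width: 0.997
finger_force: 0.0
```

```bash
python3 w.py w2 slot_mouth,cheek_end,rail_mid,cork,jig; python3 -c "
from h import *
plan([.5,.22,.33],116)"
```

```text
3.25 [0.4713 0.0383 0.3586] [0.7058 0.7085 0.0003 0.    ] [ 0.18   -0.1012  0.0459]
slot_mouth [([291.8, 231.1], 0.56, array([ 0.5236, -0.0653,  0.012 ])), ([330.6, 173.9], 0.56, array([0.5745, 0.0203, 0.012 ]))]
cheek_end [([277.4, 241.1], 0.95, array([ 0.5003, -0.0654,  0.047 ])), ([329.6, 174.7], 0.7, array([0.5647, 0.0267, 0.047 ]))]
rail_mid [([374.2, 188.8], 0.84, array([0.6234, 0.0084, 0.047 ])), ([334.3, 176.8], 0.73, array([0.5708, 0.024 , 0.047 ]))]
cork [([170.1, 41.0], 0.9, array([0.3638, 0.1876, 0.012 ])), ([333.1, 174.3], 0.87, array([0.578 , 0.0198, 0.012 ])), ([443.1, 245.0], 0.64, array([ 0.7489, -0.0865,  0.012 ]))]
jig [([306.3, 180.0], 0.92, array([0.5432, 0.0087, 0.    ]))]
row [0.3711, 0.0562, 0.0565, -0.0004, 0.0, -0.5807] rows>= 3.795356380446292 3.0418597810959294
```

View pics/w2.png

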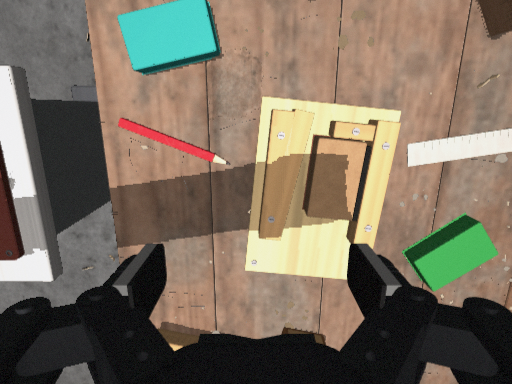

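The jig board corners are at (263,97), (400,111) and (246,270). The cork is at (337,178) inside it, between cheek and rail. I will fit the jig pose from these while moving on to the wedge.

>>> step_arm --pt "0.1 0.02 0.02 0 0 -0.19" --pt "0.2 0.04 0.04 0 0 -0.38" --pt "0.3 0.05 0.05 0 0 -0.57" --pt "0.37 0.056 0.056 0 0 -0.58" --pt "0.37 0.056 0.056 0 0 -0.58" --pt "0.37 0.056 0.056 0 0 -0.58"

```text
time: 4.15
ee_pos: [0.4994, 0.2212, 0.33]
tool_rot: [0.529, 0.849, -0.0, -0.0]
ft_force: [0.1, -0.6, -0.2]
gripper_width: 0.997
finger_force: 0.0
```

```bash
python3 w.py w3 wedge,wedge_butt,wedge_nose; cat > jigfit.py <<'E'
from h import *
from scipy.optimize import least_squares
d=np.load('w2.npz');C=(d['K'],d['R'],d['t'])
J=np.array([[-75,110,12],[110,110,12],[-75,-145,12]])/1e3
px=np.array([[263,97],[400,111],[246,270]],float)
g=cv2.cornerSubPix(cv2.cvtColor(d['im'],cv2.COLOR_RGB2GRAY),px.astype(np.float32).reshape(-1,1,2),(4,4),(-1,-1),(3,30,.01)).reshape(-1,2)
print('corners',g)
pts=np.array([[-31.25,-75,47],[-15.6,-75,12],[83.5,10,47],[0,0,0]])/1e3; pp=np.array([[277.4,241.1],[291.8,231.1],[374.2,188.8],[306.3,180]])
def W(v,P): return R.from_euler('z',v[2]).apply(P)+[v[0],v[1],0]
f=lambda v:np.r_[(proj(C,W(v,J))-g).ravel(),0.3*(proj(C,W(v,pts))-pp).ravel()]
r=least_squares(f,[.54,.008,0]);print(r.x,np.degrees(r.x[2]));print(r.fun.round(1))
v=r.x
im=d['im'].copy()
def poly(P,col):
    cv2.polylines(im,[np.int32(proj(C,W(v,np.array(P)/1e3)).round()).reshape(-1,1,2)],True,col,1)
poly([[-75,110,12],[110,110,12],[110,-145,12],[-75,-145,12]],(255,0,0))
poly([[-61,-75,47],[-31.25,-75,47],[-10,95,47],[-61,95,47]],(0,0,255))
poly([[68,-75,47],[97,-75,47],[97,95,47],[68,95,47]],(0,255,0))
poly([[-1,-35.5,47],[61,-35.5,47],[61,68.5,47],[-1,68.5,47]],(255,0,255))
e=np.load('w3.npz')['im']
save(np.hstack([cv2.resize(im[80:290,220:440],(440,420)),cv2.resize(e,(360,270)).repeat(1,0) if 0 else np.vstack([cv2.resize(e,(360,270)),np.zeros((150,360,3),np.uint8)])]),'jf.png')
E
python3 jigfit.py
```

```text
4.15 [0.4994 0.2212 0.33  ] [ 0.5286  0.8489 -0.0002 -0.0005] [ 0.1226 -0.5745 -0.2023]
wedge [([299.1, 98.9], 0.91, array([0.5119, 0.3172, 0.    ])), ([183.3, 337.1], 0.71, array([ 0.5185, -0.0762,  0.    ]))]
wedge_butt [([298.0, 162.6], 0.84, array([0.5444, 0.248 , 0.022 ]))]
wedge_nose [([304.6, 11.2], 0.58, array([0.4712, 0.3991, 0.022 ]))]
corners [[261.50592  96.44185]
 [400.71063 110.57377]
 [244.74721 270.2287 ]]
[ 0.5417419   0.00645824 -0.09238167] -5.293079591409351
[-0.4 -0.4  0.7 -0.3 -0.4  0.8  0.8 -0.  -0.9  0.3  0.6 -0.1 -0.3  0.5]
```

View pics/jf.png

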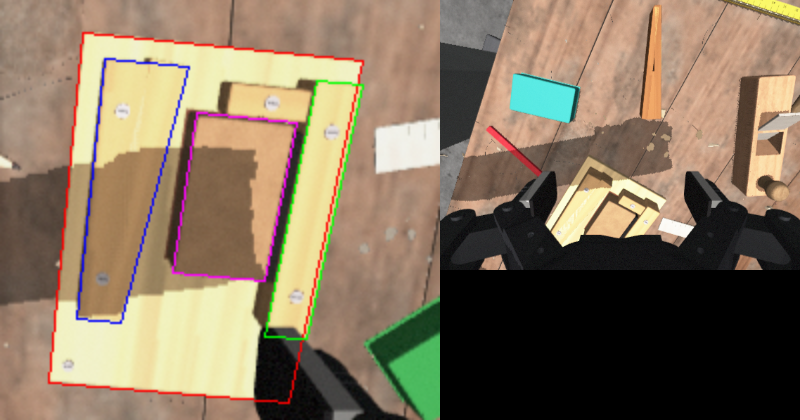

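```bash
cat > sil.py <<'E'
from h import *
from scipy.optimize import minimize
def prism(poly,z0,z1): return np.array([[x,y,z] for x,y in poly for z in (z0,z1)])/1e3
WEDGE=[prism([(-22,-85),(11.3,-85),(11.3,85),(-.7,85)],0,44)]
MAL=[prism([(-50,65),(50,65),(50,135),(-50,135)],0,60),prism([(-13,-135),(13,-135),(13,65),(-13,65)],15,45)]
def mask(C,parts,v,z=0):
    m=np.zeros((384,512),np.uint8)
    for P in parts:
        q=R.from_euler('z',v[2]).apply(P)+[v[0],v[1],z]
        h=cv2.convexHull((proj(C,q)*16).round().astype(np.int32)); cv2.fillConvexPoly(m,h,1,cv2.LINE_8,4)
    return m.astype(bool)
def fit(C,reg,parts,v0,z=0):
    def f(u):
        m=mask(C,parts,[u[0]/100,u[1]/100,u[2]/10],z);return 1-(m&reg).sum()/(m|reg).sum()
    b=None
    for k in range(4):
        u0=np.array([v0[0]*100,v0[1]*100,v0[2]*10]) if b is None else b.x
        r=minimize(f,u0,method='Nelder-Mead',options=dict(initial_simplex=u0+np.vstack([np.zeros(3),np.eye(3)*(.8 if k%2==0 else -.4)])))
        if b is None or r.fun<b.fun:b=r
    u=b.x;return np.array([u[0]/100,u[1]/100,u[2]/10]),1-b.fun
E
python3 - <<'E'
from sil import *
d=np.load('w3.npz');C=(d['K'],d['R'],d['t'])
t=trace('wrist','wedge');print([(x['p'],x['extent']) for x in t][:3])
v,i=fit(C,t[0]['region'],WEDGE,[.508,.324,np.radians(29.4)]);print('wedge',v,np.degrees(v[2]),i)
for n in('scene','side'):
    c=cal(n);tt=trace(n,'wedge');vv,i=fit(c,tt[0]['region'],WEDGE,[.508,.324,np.radians(29.4)]);print(n,vv,np.degrees(vv[2]),i)
a=R.from_euler('z',v[2])
g=np.array([v[0],v[1],0])+a.apply([-3.9e-3,-.055,.026]);print('grasp',g)
plan(g+[0,0,.134],np.degrees(v[2])+90)
E
```

```text
[(0.82, [286.5, 9.0, 28.6, 161.0])]
wedge [0.51030587 0.32149308 0.50700631] 29.049322031851453 0.9393034825870646
scene [0.5099257  0.32023644 0.52177498] 29.895504101298688 0.9006908462867013
side [0.50825272 0.32078403 0.5037316 ] 28.86169483640943 0.9386845039018952
grasp [0.53360241 0.27151828 0.026     ]
row [0.0626, 0.106, 0.3412, 0.0004, 0.0008, -0.067] rows>= 3.6276084053791555 0.35104536319137575
```

>>> step_arm --pt "0.062 0.105 0.09 0 0 -0.067" --pt "0.062 0.105 0.18 0 0 -0.067" --pt "0.062 0.105 0.27 0 0 -0.067" --pt "0.062 0.105 0.36 0 0 -0.067" --pt "0.062 0.105 0.43 0 0 -0.067" --pt "0.062 0.105 0.47 0 0 -0.067" --pt "0.062 0.105 0.5 0 0 -0.067" --pt "0.062 0.105 0.5 0 0 -0.067" --hand 80

```text
time: 5.3
ee_pos: [0.5322, 0.2714, 0.0789]
tool_rot: [0.507, 0.862, -0.001, -0.001]
ft_force: [0.3, -0.8, 0.5]
gripper_width: 0.936
finger_force: 0.0
```

>>> step_arm --pt "0 0 0 0 0 0" --pt "0 0 0 0 0 0" --pt "0 0 0 0 0 0" --pt "0 0 0 0 0 0" --pt "0 0 0 0 0 0" --pt "0 0 0 0 0 0" --pt "0 0 0 0 0 0" --hand 0 --force 60

```text
time: 6.0
ee_pos: [0.5337, 0.2726, 0.0819]
tool_rot: [0.506, 0.862, 0.001, 0.001]
ft_force: [-0.1, -0.9, 7.5]
gripper_width: 0.343
finger_force: 59.2
```

```bash
cat >> h.py <<'E'
JY=-5.293
def jig(p): return R.from_euler('z',JY,degrees=True).apply(np.array(p)/1e3)+[.5417,.0065,0]
E
python3 - <<'E'
from h import *
g=jig([-19.65,-144,0]);g[2]=.175
print(g);plan(g,90+JY)
E
```

```text
[ 0.50884994 -0.13507329  0.175     ]
row [-0.6881, -0.44, -0.187, 0.0032, -0.0003, 0.7653] rows>= 8.378730818915843 4.009119562291946
```

>>> step_arm --pt "0 0 -0.05 0 0 0" --pt "0 0 -0.12 0 0 0" --pt "-0.05 -0.04 -0.18 0 0 0.1" --pt "-0.13 -0.09 -0.187 0 0 0.22" --pt "-0.22 -0.14 -0.187 0 0 0.35" --pt "-0.31 -0.2 -0.187 0 0 0.48" --pt "-0.4 -0.26 -0.187 0 0 0.6" --pt "-0.49 -0.32 -0.187 0 0 0.7" --pt "-0.57 -0.37 -0.187 0 0 0.765" --pt "-0.62 -0.4 -0.187 0 0 0.765"

```text
time: 7.0
ee_pos: [0.5083, -0.0992, 0.1742]
tool_rot: [0.74, 0.672, -0.0, 0.001]
ft_force: [0.3, 0.9, -2.3]
gripper_width: 0.344
finger_force: 59.2
```

```bash
cat > held.py <<'E'
from sil import *
np.set_printoptions(precision=4,suppress=True)
s=state();q=R.from_quat(s['tool_rot']);yaw=np.arctan2(*q.apply([1,0,0])[1::-1])-np.pi/2
print(s['time'],s['ee_pos'],np.degrees(yaw),s['ft_force'],s['gripper_width'])
v0=np.array(s['ee_pos'])+R.from_euler('z',yaw).apply([.0034,.055,0])
for n in('scene','side'):
    grab_frame(n);C=cal(n)
    for t in trace(n,'wedge')[:2]:
        best=max((fit(C,t['region'],WEDGE,[v0[0],v0[1],yaw],v0[2]-.08+dz)+(dz,) for dz in(-.004,0,.004)),key=lambda b:b[1])
        v=best[0];rel=R.from_euler('z',-yaw).apply([v[0]-s['ee_pos'][0],v[1]-s['ee_pos'][1],0])*1e3
        print(n,t['p'],v,'rel mm',rel[:2],'dyaw',np.degrees(v[2]-yaw),best[1:])
E
python3 held.py; python3 - <<'E'
from h import *
g=jig([-19.65,-144,0]);g[2]=.175
plan(g,90+JY)
E
```

```text
7.0 [ 0.5083 -0.0992  0.1742] -5.48468433557624 [ 0.2766  0.8571 -2.3317] 0.3442038812997522
scene 0.61 [ 0.5238 -0.0395  0.0274] rel mm [ 9.7396 60.8398] dyaw 7.052567234802375 (np.float64(0.8271889400921659), -0.004)
side 0.79 [ 0.5177 -0.0454 -0.0483] rel mm [ 4.2417 54.3875] dyaw 2.7185729522279463 (np.float64(0.850383631713555), -0.004)
row [-0.0763, 0.0072, -0.0021, -0.0001, -0.0, -0.0023] rows>= 0.7668868266493233 0.012011286768194868
```

```bash
python3 w.py w4 wedge_nose; python3 - <<'E'
from sil import *
d=np.load('w4.npz');C=(d['K'],d['R'],d['t'])
s=state();q=R.from_quat(s['tool_rot']);yaw=np.arctan2(*q.apply([1,0,0])[1::-1])-np.pi/2
for t in trace('wrist','wedge')[:2]: print(t['p'],t['extent'])
im=d['im'].copy()
for dy,col in((0,(255,0,0)),(3.6,(0,255,0)),(7.1,(0,0,255))):
    a=R.from_euler('z',yaw+np.radians(dy))
    P=np.array([(-22,-85,44),(11.3,-85,44),(11.3,85,44),(-.7,85,44)])/1e3-np.array([-3.4,-54,26])/1e3
    g=s['ee_pos']-np.array([0,0,.054])
    cv2.polylines(im,[np.int32(proj(C,a.apply(P)+g).round()).reshape(-1,1,2)],True,col,1)
save(cv2.resize(im[0:384,106:406],(600,600),interpolation=cv2.INTER_NEAREST) if 0 else cv2.resize(im[:300,156:356],(400,600)),'w4o.png')
E
```

```text
7.2 [ 0.5089 -0.0967  0.174 ] [ 0.7396  0.673  -0.     -0.    ] [-0.0361  0.69   -0.8336]
wedge_nose []
0.68 [219.9, 2.6, 80.9, 337.2]
0.34 [182.8, 0.9, 284.7, 245.3]
```

View pics/w4o.png

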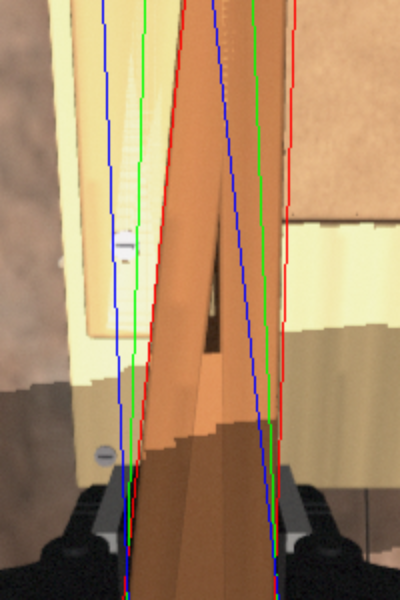

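The overlay shows the wedge in the hand agreeing with the red outline, so its straight face is parallel to the pads within about 1°. Its edges are at about x = 180 and 280 at the top of the crop. I lower it with the nose in the wide part of the slot.

>>> step_arm --pt "-0.04 0.004 0 0 0 0.01" --pt "-0.076 0.007 0 0 0 0.01" --pt "-0.078 0.007 0.03 0 0 0.01" --pt "-0.078 0.007 0.07 0 0 0.01" --pt "-0.078 0.007 0.11 0 0 0.01" --pt "-0.078 0.007 0.135 0 0 0.01" --pt "-0.078 0.007 0.15 0 0 0.01" --pt "-0.078 0.007 0.154 0 0 0.01" --pt "-0.078 0.007 0.154 0 0 0.01"

```text
time: 8.25
ee_pos: [0.5093, -0.1348, 0.0971]
tool_rot: [0.741, 0.671, 0.0, 0.0]
ft_force: [-0.2, 0.7, -0.8]
gripper_width: 0.342
finger_force: 59.1
```

```bash
python3 held.py; python3 w.py w5 cheek_end,slot_mouth; python3 - <<'E'
from sil import *
d=np.load('w5.npz');C=(d['K'],d['R'],d['t']);s=state();im=d['im'].copy()
def pl(P,col): cv2.polylines(im,[np.int32(proj(C,[jig(p) for p in P]).round()).reshape(-1,1,2)],True,col,1)
pl([[-61,-75,47],[-31.25,-75,47],[-10,95,47],[-61,95,47]],(0,0,255));pl([[-1,-35.5,47],[61,-35.5,47],[61,68.5,47],[-1,68.5,47]],(255,0,255))
g=R.from_euler('z',-JY,degrees=True).apply(s['ee_pos']-jig([0,0,0]))*1e3;print('tcp in jig',g)
save(cv2.resize(im[:300,106:406],(600,600)),'w5o.png')
E
```

```text
8.25 [ 0.5093 -0.1348  0.0971] -5.6930501153273845 [-0.1895  0.6816 -0.8487] 0.34231053244234033
scene 0.91 [ 0.5235 -0.0871  0.0022] rel mm [ 9.3506 48.8122] dyaw 5.818588358395129 (np.float64(0.4768041237113403), -0.004)
side 0.96 [ 0.5198 -0.084  -0.0381] rel mm [ 5.4349 51.5679] dyaw 3.5095671728180244 (np.float64(0.6342943854324734), -0.004)
8.45 [ 0.5095 -0.1352  0.0976] [0.7415 0.6709 0.0003 0.0005] [-0.2361 -0.1717 -1.7348]
cheek_end [([219.0, 109.9], 0.85, array([ 0.5025, -0.0648,  0.047 ]))]
slot_mouth []
tcp in jig [ -19.23996565 -144.11480237   97.31504217]
```

View pics/w5o.png

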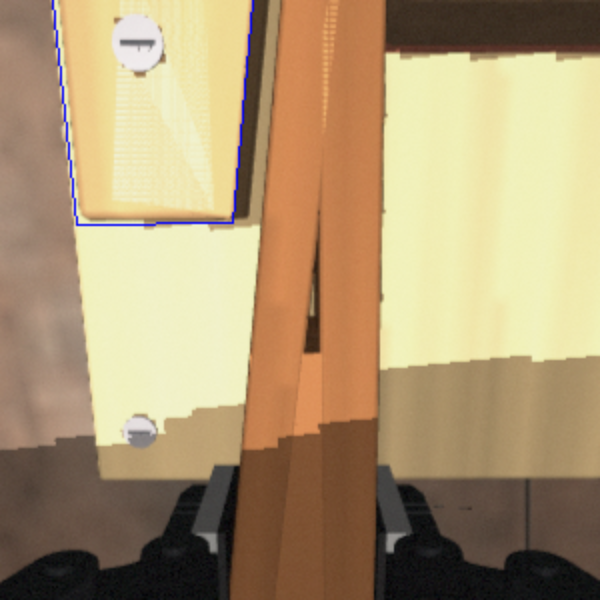

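>>> step_arm --pt "0.01 0.001 0 0 0 0" --pt "0.025 0.002 0 0 0 0" --pt "0.04 0.003 0 0 0 0" --pt "0.055 0.003 0.002 0 0 0" --pt "0.07 0.003 0.003 0 0 0" --pt "0.078 0.003 0.004 0 0 0" --pt "0.078 0.003 0.004 0 0 0"

```text
time: 9.3
ee_pos: [0.5145, -0.0955, 0.0948]
tool_rot: [0.741, 0.671, 0.0, -0.0]
ft_force: [0.1, 0.1, -1.3]
gripper_width: 0.34
finger_force: 59.2
```

```bash
python3 - <<'E'
from sil import *
s=state();print(s['time'],s['ft_force'],s['ft_torque'],s['ee_pos'])
g=R.from_euler('z',-JY,degrees=True).apply(s['ee_pos']-jig([0,0,0]))*1e3;print('tcp in jig',g)
for n in('scene','side'):
    im=grab_frame(n);C=cal(n);b=tip_of(n,'wedge_butt')
    print(n,[(x['p'],x['at'],R.from_euler('z',-JY,degrees=True).apply(atz(C,x['at'],.034)-jig([0,0,0]))*1e3) for x in b[:2]])
E
```

```text
9.3 [ 0.05080219  0.06544578 -1.29326045] [-0.09438836  0.03717361 -0.03961896] [ 0.51448868 -0.09554861  0.09482971]
tcp in jig [ -17.68141039 -104.12368687   94.82971048]
scene [(0.84, [307.1, 193.9], array([  -7.16047333, -141.04148097,   34.        ]))]
side [(0.76, [299.5, 181.7], array([ -17.17923638, -128.16240855,   34.        ])), (0.27, [266.2, 206.3], array([ 2.95642476, 35.3660114 , 34.        ]))]
```

>>> step_arm --pt "0 0 0 0 0 0" --pt "0 0 0 0 0 0" --pt "0 0 0 0 0 0" --pt "0 0 -0.06 0 0 0" --pt "0 0 -0.14 0 0 0" --pt "-0.06 0 -0.23 0 0 0" --pt "-0.13 0 -0.32 0 0 0" --pt "-0.2 0 -0.4 0 0 0" --pt "-0.2 0 -0.4 0 0 0" --pt "-0.2 0 -0.4 0 0 0" --hand 58

```text
time: 10.5
ee_pos: [0.5048, -0.1979, 0.2966]
tool_rot: [0.743, 0.67, 0.001, 0.002]
ft_force: [-0.2, 0.4, -1.3]
gripper_width: 0.679
finger_force: 0.0
```

```bash
cat > wj.py <<'E'
from sil import *
import sys
np.set_printoptions(precision=4,suppress=True)
s=state();print(s['time'],s['ee_pos'],s['ft_force'])
im=grab_frame('wrist');C=cal('wrist')
inv=lambda p:R.from_euler('z',-JY,degrees=True).apply(np.array(p)-jig([0,0,0]))*1e3
for t in trace('wrist','wedge')[:1]:
    o=jig([-14,-50,12]);v,i=fit(C,t['region'],WEDGE,[o[0],o[1],np.radians(JY)],.012)
    a=R.from_euler('z',v[2]);print('wedge in jig',t['p'],i,inv([v[0],v[1],0]),'dyaw',np.degrees(v[2])-JY,'butt',inv(a.apply([-.0053,-.085,.022])+[v[0],v[1],.012]))
print([(x['p'],x['at'],inv(atz(C,x['at'],.034))) for x in tip_of('wrist','wedge_butt')[:2]])
save(im,sys.argv[1]+'.png');np.savez(sys.argv[1]+'.npz',K=C[0],R=C[1],t=C[2],im=im)
E
python3 wj.py w6
```

```text
10.5 [ 0.5048 -0.1979  0.2966] [-0.229   0.4024 -1.3111]
wedge in jig 0.84 0.95436324390996 [-14.9143 -48.8049   0.    ] dyaw 0.33327724092490474 butt [ -19.7198 -133.8342   34.    ]
[(0.79, [256.6, 106.1], array([ -17.5442, -133.3996,   34.    ]))]
```

View pics/w6.png

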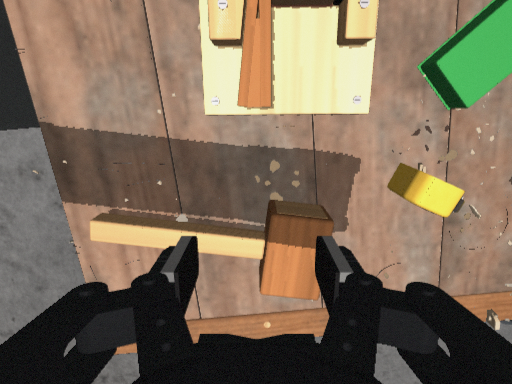

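The wedge stands loose in the slot with its butt at (255,105), about 59 mm in front of the mouth. The mallet head is at (297,250) and its handle runs to (92,230).

```bash
python3 - <<'E'
from sil import *
d=np.load('w6.npz');C=(d['K'],d['R'],d['t'])
v0=[.446,-.272,np.radians(-105)]
for n in('wrist','scene','side'):
    c=C if n=='wrist' else cal(n)
    t=trace(n,'mallet')[0]
    v,i=fit(c,t['region'],MAL,v0);print(n,t['p'],v,np.degrees(v[2]),i)
    a=R.from_euler('z',v[2]);print(' grasp',a.apply([0,.042,.03])+[v[0],v[1],0])
    if n=='wrist': V=v
a=R.from_euler('z',V[2]);g=a.apply([0,.042,.03])+[V[0],V[1],0]
plan(g+[0,0,.2],np.degrees(V[2])+90); plan(g+[0,0,.052],np.degrees(V[2])+90)
E
```

```text
wrist 0.79 [ 0.43904767 -0.26926353 -1.77850953] -101.90108998415577 0.8223906417332565
 grasp [ 0.48014489 -0.27792489  0.03      ]
scene 0.68 [ 0.43998398 -0.27429113 -1.88418232] -107.95569480544184 0.7064615384615385
 grasp [ 0.47993838 -0.28723895  0.03      ]
side 0.91 [ 0.43935403 -0.27395482 -1.8137669 ] -103.92118861266489 0.6725605762933857
 grasp [ 0.48012039 -0.28405948  0.03      ]
row [-0.1708, -0.0315, 0.1269, -0.0031, 0.0012, 2.14] rows>= 2.151372162560585 11.210518845353924
row [-0.1711, -0.0309, 0.4229, -0.0031, 0.0012, 2.14] rows>= 4.5729027771906825 11.210518845353924
```

>>> step_arm --pt "-0.05 -0.04 0 0 0 0.19" --pt "-0.1 -0.08 0 0 0 0.38" --pt "-0.16 -0.11 0 0 0 0.57" --pt "-0.16 -0.11 0 0 0 0.76" --pt "-0.16 -0.11 0 0 0 0.95" --pt "-0.16 -0.11 0 0 0 1.0"

```text
time: 11.4
ee_pos: [0.4417, -0.2695, 0.2941]
tool_rot: [0.943, 0.334, -0.0, -0.001]
ft_force: [-0.5, -0.7, -0.2]
gripper_width: 0.679
finger_force: 0.0
```

>>> step_arm --pt "0 0 0 0 0 0.19" --pt "0 0 0 0 0 0.38" --pt "0 0 0 0 0 0.57" --pt "0 0 0 0 0 0.76" --pt "0 0 0 0 0 0.95" --pt "0 0 0 0 0 1.0" --pt "0 0 0 0 0 1.0" --pt "0 0 0 0 0 1.0"

```text
time: 12.2
ee_pos: [0.4419, -0.2695, 0.2944]
tool_rot: [0.999, -0.049, -0.0, -0.0]
ft_force: [-0.7, 0.0, -0.7]
gripper_width: 0.682
finger_force: 0.0
```

```bash
cat > m.py <<'E'
from sil import *
s=state();print(s['time'],s['ee_pos'],s['tool_rot'])
C=cal('wrist');im=grab_frame('wrist');np.savez('w7.npz',K=C[0],R=C[1],t=C[2],im=im)
for l,z in(('mallet',0),('mallet_head',.03)): print(l,[(x['p'],x['at'],atz(C,x['at'],z)) for x in tip_of('wrist',l)[:2]])
t=trace('wrist','mallet')[0];o=im.copy()
v,i=fit(C,t['region'],MAL,[.445,-.272,np.radians(-105)]);print(t['p'],t['extent'],v,np.degrees(v[2]),i)
c,_=cv2.findContours(mask(C,MAL,v).astype(np.uint8),cv2.RETR_EXTERNAL,cv2.CHAIN_APPROX_NONE);cv2.drawContours(o,c,-1,(0,255,0),1)
c,_=cv2.findContours(t['region'].astype(np.uint8),cv2.RETR_EXTERNAL,cv2.CHAIN_APPROX_NONE);cv2.drawContours(o,c,-1,(0,0,255),1)
save(cv2.resize(o,(800,600)),'w7.png')
g=R.from_euler('z',v[2]).apply([0,.042,.03])+[v[0],v[1],0];print('g',g)
plan(g+[0,0,.053],np.degrees(v[2])+90)
E
python3 m.py
```

```text
12.2 [ 0.44187016 -0.26951782  0.29438038] [ 9.98816278e-01 -4.86399542e-02 -3.44746750e-04 -2.78979866e-04]
mallet [(0.83, [262.0, 170.9], array([ 0.43586383, -0.27430188,  0.        ]))]
mallet_head [(0.61, [275.4, 78.6], array([ 0.53675014, -0.2969403 ,  0.03      ])), (0.31, [72.1, 120.4], array([ 0.51612031, -0.07821074,  0.03      ]))]
0.59 [217.9, 26.3, 113.9, 259.6] [ 0.44056355 -0.27145794 -1.79750418] -102.98940339008287 0.9665271966527197
g [ 0.48148884 -0.28089832  0.03      ]
row [0.0812, 0.014, 0.4235, -0.0002, 0.0002, 0.1628] rows>= 4.314698620190219 0.8529017412215054
```

View pics/w7.png

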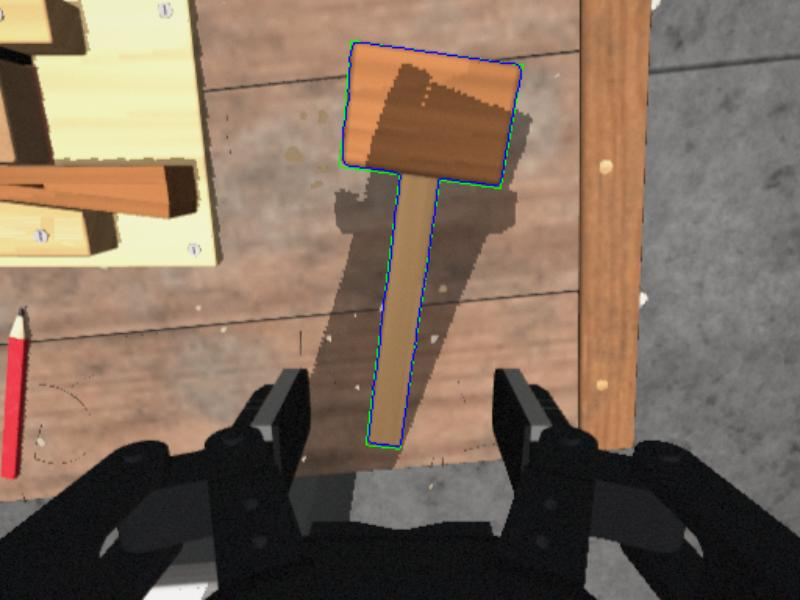

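The fit outlines coincide with the mallet, whose head runs (345,45)–(520,185) and handle to (385,445). I grasp it now.

>>> step_arm --pt "0.04 0.007 0.08 0 0 0.16" --pt "0.08 0.014 0.16 0 0 0.16" --pt "0.081 0.014 0.25 0 0 0.163" --pt "0.081 0.014 0.33 0 0 0.163" --pt "0.081 0.014 0.39 0 0 0.163" --pt "0.081 0.014 0.422 0 0 0.163" --pt "0.081 0.014 0.422 0 0 0.163" --pt "0.081 0.014 0.422 0 0 0.163"

```text
time: 13.2
ee_pos: [0.4816, -0.2811, 0.0843]
tool_rot: [0.994, -0.114, 0.0, -0.0]
ft_force: [1.1, -0.3, 0.4]
gripper_width: 0.679
finger_force: 0.0
```

>>> step_arm --pt "0 0 0 0 0 0" --pt "0 0 0 0 0 0" --pt "0 0 0 0 0 0" --pt "0 0 0 0 0 0" --pt "0 0 0 0 0 0" --pt "0 0 0 0 0 0" --hand 0 --force 110

```text
time: 13.8
ee_pos: [0.482, -0.2816, 0.0855]
tool_rot: [0.993, -0.114, 0.001, 0.001]
ft_force: [-1.7, 0.2, 7.6]
gripper_width: 0.286
finger_force: 107.5
```

```bash
cat > mh.py <<'E'
from h import *
s=state();inv=lambda p:R.from_euler('z',-JY,degrees=True).apply(np.array(p)-jig([0,0,0]))*1e3
q=R.from_quat(s['tool_rot']);x=q.apply([1,0,0]);y=np.degrees(np.arctan2(x[1],x[0]))
print(s['time'],s['ft_force'],s['ft_torque'],'w',s['gripper_width'],'tcp jig',inv(s['ee_pos']),'toolx rel jigx',y-JY,'tilt',q.apply([0,0,1])[:2])
E
python3 mh.py
python3 - <<'E'
from h import *
# head centre 58 ahead of grasp along jig x; head face +y at 50
g=jig([-17-58,-134-50-35,0]);g[2]=.083+.022
print(g);plan(g,JY)
g[2]=.16;plan(g,JY)
E
```

```text
13.8 [-1.69567728  0.2188544   7.6094568 ] [ 0.17528509  0.29656635 -0.10218629] w 0.2862576042573748 tcp jig [ -32.90439107 -292.37460148   85.46673741] toolx rel jigx -7.785976575561093 tilt [ 0.00169509 -0.00133779]
[ 0.44681728 -0.20464751  0.105     ]
row [-0.1032, -0.134, -0.0394, 0.0013, -0.0024, -0.173] rows>= 1.7363664106923813 0.9065203137092233
row [-0.103, -0.1339, -0.1494, 0.0013, -0.0024, -0.173] rows>= 2.254868480907877 0.9065203137092233
```

>>> step_arm --pt "0 0 -0.03 0 0 0" --pt "0 0 -0.07 0 0 0" --pt "-0.03 -0.04 -0.08 0 0 -0.05" --pt "-0.07 -0.09 -0.08 0 0 -0.1" --pt "-0.103 -0.134 -0.07 0 0 -0.173" --pt "-0.103 -0.134 -0.05 0 0 -0.173" --pt "-0.103 -0.134 -0.04 0 0 -0.173" --pt "-0.103 -0.134 -0.04 0 0 -0.173"

```text
time: 14.6
ee_pos: [0.4461, -0.2048, 0.1037]
tool_rot: [0.999, -0.047, -0.0, -0.0]
ft_force: [-0.4, -0.4, -4.5]
gripper_width: 0.287
finger_force: 108.5
```

```bash
python3 mh.py; python3 - <<'E'
from sil import *
s=state();inv=lambda p:R.from_euler('z',-JY,degrees=True).apply(np.array(p)-jig([0,0,0]))*1e3
v0=s['ee_pos']+R.from_euler('z',JY-90,degrees=True).apply([0,-.042,0])
C=cal('wrist');im=grab_frame('wrist');np.savez('w8.npz',K=C[0],R=C[1],t=C[2],im=im)
for n in('wrist','side','scene'):
    if n!='wrist': grab_frame(n);C=cal(n)
    for t in trace(n,'mallet')[:1]:
        for z in(.016,.02,.024):
            v,i=fit(C,t['region'],MAL,[v0[0],v0[1],np.radians(JY-90)],z)
            print(n,t['p'],z,'head jig',inv(R.from_euler('z',v[2]).apply([0,.1,0])+[v[0],v[1],0]),np.degrees(v[2])+90-JY,round(i,3))
save(im,'w8.png')
E
```

```text
14.6 [-0.39024058 -0.41052834 -4.50061851] [-0.0126438   0.11040934 -0.04564972] w 0.2872600018873873 tcp jig [ -75.6617695  -219.17270917  103.71594796] toolx rel jigx -0.03816959948199461 tilt [-0.00071449  0.00013818]
wrist 0.83 0.016 head jig [ -17.17021872 -218.21245549    0.        ] -0.23621145548697253 0.944
wrist 0.83 0.02 head jig [ -18.21438485 -218.68876505    0.        ] -0.3093480289624244 0.887
wrist 0.83 0.024 head jig [ -19.05462309 -218.27021048    0.        ] -0.3247962669470814 0.832
side 0.91 0.016 head jig [ -13.70997277 -231.17243365    0.        ] -2.976493948621317 0.712
side 0.91 0.02 head jig [ -15.7691711  -223.44852395    0.        ] -1.193456867984728 0.704
side 0.91 0.024 head jig [ -18.54722664 -217.75289532    0.        ] -0.5727192770084661 0.696
scene 0.81 0.016 head jig [ -11.75071605 -220.99295895    0.        ] 0.8774494032731264 0.727
scene 0.81 0.02 head jig [ -16.22563317 -221.01748173    0.        ] -2.855914513856738 0.717
scene 0.81 0.024 head jig [ -20.37018943 -214.2075303     0.        ] -3.408459204782523 0.707
```

View pics/w8.png

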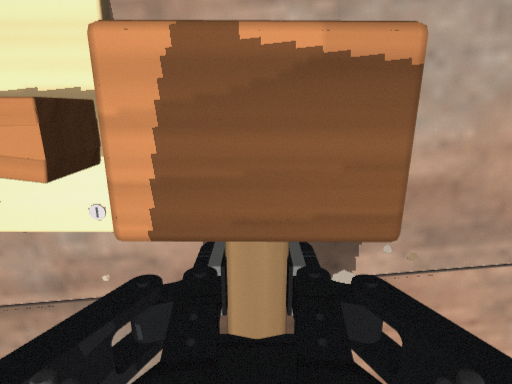

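The head is square to the wedge, its left face at x≈105 px, and the wedge butt is at (70,140), clear of it. First come two light taps in the loose range, drawing back between them.

>>> step_arm --pt "0 -0.035 -0.008 0 0 0" --pt "0 -0.065 -0.008 0 0 0" --pt "0 -0.09 -0.008 0 0 0" --pt "0 -0.113 -0.008 0 0 0" --pt "0 -0.09 -0.008 0 0 0" --pt "0 -0.06 -0.008 0 0 0" --pt "0 -0.095 -0.008 0 0 0" --pt "0 -0.12 -0.008 0 0 0" --pt "0 -0.139 -0.008 0 0 0" --pt "0 -0.139 -0.008 0 0 0"

```text
time: 15.9
ee_pos: [0.453, -0.1334, 0.108]
tool_rot: [0.999, -0.045, 0.0, -0.0]
ft_force: [-0.5, 0.8, -3.6]
gripper_width: 0.288
finger_force: 109.2
```

```bash
python3 mh.py
```

```text
15.9 [-0.48085701  0.81643073 -3.64849075] [ 0.05083421  0.18072381 -0.00515155] w 0.28821314369783935 tcp jig [ -75.41552351 -147.52144398  107.97982588] toolx rel jigx 0.1676003756531026 tilt [0.00017202 0.00033443]
```

>>> step_arm --pt "0 0.03 0 0 0 0" --pt "0 0.06 0 0 0 0" --pt "0 0.06 0 0 0 0"

```text
time: 16.2
ee_pos: [0.4495, -0.1669, 0.1078]
tool_rot: [0.999, -0.047, -0.0, 0.0]
ft_force: [-0.1, -1.6, -4.1]
gripper_width: 0.287
finger_force: 109.2
```

```bash
python3 mh.py; cat > wb.py <<'E'
from sil import *
inv=lambda p:R.from_euler('z',-JY,degrees=True).apply(np.array(p)-jig([0,0,0]))*1e3
for n in('wrist','side','scene'):
    grab_frame(n);C=cal(n)
    print(n,[(x['p'],x['at'],inv(atz(C,x['at'],.034))[:2]) for x in tip_of(n,'wedge_butt')[:2]])
    for t in trace(n,'wedge')[:1]:print(t['p'],t['extent'])
E
python3 wb.py
```

```text
16.2 [-0.0760309  -1.57013768 -4.12886096] [0.07480149 0.16005177 0.02914254] w 0.28710984497746767 tcp jig [ -75.80949783 -181.20287978  107.81291153] toolx rel jigx -0.09825011627538327 tilt [-0.00045919 -0.00074703]
wrist [(0.8, [73.2, 130.6], array([-16.69259091, -94.12566159]))]
0.69 [1.7, 95.9, 94.7, 82.4]
side [(0.68, [293.6, 188.9], array([-20.68320756, -83.44852463]))]
0.79 [262.6, 182.7, 37.2, 26.3]
scene [(0.74, [302.3, 199.3], array([-17.23459895, -99.39328926]))]
0.9 [255.2, 191.9, 52.1, 23.3]
```

>>> step_arm --pt "0 -0.035 0 0 0 0" --pt "0 -0.065 0 0 0 0" --pt "0 -0.086 0 0 0 0" --pt "0 -0.086 0 0 0 0"

```text
time: 17.05
ee_pos: [0.4545, -0.1213, 0.1082]
tool_rot: [0.999, -0.045, 0.001, 0.0]
ft_force: [-0.1, 0.0, -4.2]
gripper_width: 0.289
finger_force: 109.4
```

```bash
python3 mh.py
```

```text
17.05 [-0.06841482  0.04262936 -4.1751872 ] [-0.00437504  0.16162199 -0.04036664] w 0.28923828900027426 tcp jig [ -75.07920563 -135.34590746  108.23139227] toolx rel jigx 0.09975676086894048 tilt [ 0.00106419 -0.00039197]
```

>>> step_arm --pt "0 0.03 0 0 0 0" --pt "0 0.06 0 0 0 0" --pt "0 0.06 0 0 0 0" --pt "0 0.02 0 0 0 0" --pt "0 0 0 0 0 0" --pt "0 -0.012 0 0 0 0" --pt "0 -0.012 0 0 0 0"

```text
time: 17.75
ee_pos: [0.4546, -0.1161, 0.108]
tool_rot: [0.999, -0.046, 0.0, 0.0]
ft_force: [-0.0, -2.3, -4.7]
gripper_width: 0.289
finger_force: 109.5
```

```bash
python3 mh.py
```

```text
17.75 [-0.01685037 -2.32533763 -4.68235331] [-0.38994738  0.0390574  -0.20788449] w 0.28882437919899806 tcp jig [ -75.40537368 -130.11833295  108.03456033] toolx rel jigx 0.055675665688033504 tilt [ 0.00034547 -0.00088769]
```

>>> step_arm --pt "0 0.03 0 0 0 0" --pt "0 0.06 0 0 0 0" --pt "0 0.06 0 0 0 0" --pt "0 0.03 0 0 0 0" --pt "0 0.005 0 0 0 0" --pt "0 -0.008 0 0 0 0" --pt "0 -0.008 0 0 0 0"

```text
time: 18.45
ee_pos: [0.455, -0.1122, 0.1081]
tool_rot: [0.999, -0.046, 0.0, 0.001]
ft_force: [1.2, -5.1, -5.1]
gripper_width: 0.289
finger_force: 109.3
```

```bash
python3 mh.py
```

```text
18.45 [ 1.16729885 -5.11857423 -5.1484472 ] [-1.09179784  0.03622415 -0.30577167] w 0.2885653586530635 tcp jig [ -75.39542559 -126.21726506  108.0591867 ] toolx rel jigx 0.038816784728940235 tilt [ 0.0004716  -0.00157634]
```

>>> step_arm --pt "0 0.03 0 0 0 0" --pt "0 0.06 0 0 0 0" --pt "0 0.06 0 0 0 0"

```text
time: 18.75
ee_pos: [0.4519, -0.143, 0.1079]
tool_rot: [0.999, -0.047, -0.0, 0.0]
ft_force: [-0.1, 0.7, -4.1]
gripper_width: 0.29
finger_force: 109.7
```

```bash
python3 mh.py; python3 wb.py
```

```text
18.75 [-0.14673549  0.67572753 -4.13302099] [0.08984522 0.18365175 0.03288369] w 0.2904699642253044 tcp jig [ -75.63126649 -157.14448951  107.87675115] toolx rel jigx -0.04474545154492482 tilt [-0.00019706 -0.00046896]
wrist [(0.69, [80.3, 124.7], array([-13.94394642, -73.73570258]))]
0.9 [1.7, 89.4, 102.1, 82.9]
side [(0.88, [288.8, 192.3], array([-17.21979327, -59.93669538]))]
0.91 [257.9, 182.9, 36.8, 41.2]
scene [(0.75, [294.7, 201.0], array([ -6.54331609, -77.09675727]))]
0.67 [249.5, 195.3, 49.6, 31.7]
```

>>> step_arm --pt "0 -0.03 0 0 0 0" --pt "0 -0.055 0 0 0 0" --pt "0 -0.067 0 0 0 0" --pt "0 -0.067 0 0 0 0"

```text
time: 19.6
ee_pos: [0.4548, -0.1109, 0.1081]
tool_rot: [0.999, -0.047, -0.0, 0.002]
ft_force: [-0.0, -12.4, -4.7]
gripper_width: 0.283
finger_force: 110.1
```

```bash
python3 mh.py
```

```text
19.6 [ -0.02808624 -12.39254007  -4.74933945] [-2.54358367  0.50168266 -0.52093907] w 0.28253186035296346 tcp jig [ -75.71692689 -124.93537937  108.06637928] toolx rel jigx -0.09406627404715717 tilt [-0.00031709 -0.00359912]
```

>>> step_arm --pt "0 0.03 0 0 0 0" --pt "0 0.06 0 0 0 0" --pt "0 0.06 0 0 0 0"

```text
time: 19.9
ee_pos: [0.4522, -0.1399, 0.1079]
tool_rot: [0.999, -0.047, -0.0, 0.0]
ft_force: [-0.8, 0.0, -4.2]
gripper_width: 0.288
finger_force: 110.3
```

```bash
python3 mh.py; python3 wb.py
```

```text
19.9 [-0.78677698  0.039643   -4.24854796] [0.03486912 0.12014679 0.0045231 ] w 0.2884838917194978 tcp jig [ -75.60399814 -154.05275482  107.90723955] toolx rel jigx -0.0890896149023126 tilt [-6.95041206e-05 -6.66479727e-04]
wrist [(0.87, [84.6, 123.1], array([-13.16384252, -72.68546784]))]
0.82 [1.5, 89.3, 103.4, 82.0]
side [(0.9, [289.0, 192.2], array([-17.46812185, -60.7138361 ]))]
0.69 [255.1, 183.8, 39.8, 40.2]
scene [(0.81, [294.9, 201.6], array([ -9.3011683 , -73.90183363])), (0.69, [314.8, 189.2], array([  -6.37032023, -185.41679909]))]
0.9 [252.8, 191.4, 49.0, 36.6]
```

>>> step_arm --pt "0 -0.03 0 0 0 0" --pt "0 -0.055 0 0 0 0" --pt "0 -0.068 0 0 0 0" --pt "0 -0.068 0 0 0 0"

```text
time: 20.75
ee_pos: [0.4546, -0.1103, 0.1083]
tool_rot: [0.999, -0.049, -0.0, 0.004]
ft_force: [-4.3, -25.3, -2.0]
gripper_width: 0.284
finger_force: 111.6
```

```bash
python3 mh.py
```

```text
20.75 [ -4.31341299 -25.26630466  -2.03000739] [-5.43498558  1.00227352 -0.60850126] w 0.28372297633434507 tcp jig [ -75.98568077 -124.32395043  108.32439577] toolx rel jigx -0.2714548357898474 tilt [-0.00100302 -0.00750968]
```

>>> step_arm --pt "0 0.03 0 0 0 0" --pt "0 0.06 0 0 0 0" --pt "0 0.06 0 0 0 0"

```text
time: 21.05
ee_pos: [0.4526, -0.1359, 0.1079]
tool_rot: [0.999, -0.047, -0.0, 0.0]
ft_force: [0.5, 0.2, -4.2]
gripper_width: 0.289
finger_force: 111.6
```

```bash
python3 mh.py; python3 wb.py|head -2
```

```text
21.05 [ 0.48872463  0.18454467 -4.17849798] [ 0.04638483  0.14332469 -0.02124806] w 0.2892533766431101 tcp jig [ -75.63314339 -150.00882403  107.90939614] toolx rel jigx -0.09556491672377643 tilt [-6.64197576e-05 -6.44361035e-04]
wrist [(0.63, [96.5, 123.8], array([-13.48247464, -74.02680157])), (0.32, [258.4, 136.4], array([ -19.24426688, -148.5750175 ]))]
0.72 [0.5, 87.0, 103.2, 84.2]
```

>>> step_arm --pt "0 0.05 0 0 0 0" --pt "0 0.1 -0.06 0 0 0" --pt "0 0.14 -0.14 0 0 0" --pt "0 0.16 -0.22 0 0 0" --pt "0 0.16 -0.26 0 0 0" --pt "0 0.16 -0.26 0 0 0" --pt "0 0.16 -0.26 0 0 0"

```text
time: 22.2
ee_pos: [0.4452, -0.2137, 0.2371]
tool_rot: [0.999, -0.046, -0.0, -0.0]
ft_force: [-0.4, 0.3, -5.3]
gripper_width: 0.287
finger_force: 112.0
```

```bash
cat > fl.py <<'E'
from sil import *
from scipy.optimize import minimize_scalar
np.set_printoptions(precision=3,suppress=True)
inv=lambda p:R.from_euler('z',-JY,degrees=True).apply(np.array(p)-jig([0,0,0]))*1e3
for n in('wrist','scene','side'):
    grab_frame(n);C=cal(n)
    for l,z in(('wedge_butt',.034),('cheek_end',.047),('slot_mouth',.012),('wedge_nose',.034)): print(n,l,[(round(x['p'],2),inv(atz(C,x['at'],z))[:2]) for x in tip_of(n,l)[:1]])
    t=trace(n,'wedge')
    if t:
        t=t[0];h=prism([(-22,-85),(11.3,-85),(11.3,85),(-.7,85)],35 if n!='x' else 0,44)
        o=jig([-12,10,12]);v,i=fit(C,t['region'],[h],[o[0],o[1],np.radians(JY)],.012)
        print('  fit',t['p'],i,t['extent'],'butt',inv(R.from_euler('z',v[2]).apply([-.0053,-.085,.022])+[v[0],v[1],.012])[:2],np.degrees(v[2])-JY)
    np.savez('fl_'+n+'.npz',K=C[0],R=C[1],t=C[2],im=grab_frame(n))
E
python3 fl.py; python3 mh.py
```

```text
wrist wedge_butt [(0.58, array([-15.693, -77.332]))]
wrist cheek_end [(0.64, array([-31.444, -71.226]))]
wrist slot_mouth [(0.9, array([-16.338, -76.306]))]
wrist wedge_nose []
  fit 0.82 0.9392338177014531 [0.5, 98.1, 94.2, 40.4] butt [-15.802 -91.273] 0.29873046245192825
scene wedge_butt [(0.89, array([-10.941, -67.41 ]))]
scene cheek_end [(0.97, array([-24.449, -79.861]))]
scene slot_mouth [(0.83, array([-18.639, -79.402]))]
scene wedge_nose [(0.85, array([  1.726, 100.479]))]
  fit 0.79 0.8405172413793104 [253.5, 193.9, 48.3, 35.4] butt [-14.779 -73.896] 0.40924339277856614
side wedge_butt [(0.56, array([-14.181, -62.349]))]
side cheek_end [(0.71, array([-28.493, -72.03 ]))]
side slot_mouth [(0.56, array([-15.235, -74.169]))]
side wedge_nose [(0.6, array([ 6.952, 88.41 ]))]
  fit 0.91 0.8250591016548463 [256.2, 186.8, 40.9, 37.1] butt [-17.398 -72.352] -0.8717048862262349
23.25 [ 0.5035193   0.11497651 -4.73388457] [ 0.01009381  0.20341651 -0.01177732] w 0.28782279966193136 tcp jig [ -75.52367577 -228.57397071  237.90703803] toolx rel jigx 0.026862401476117626 tilt [-1.49336853e-05  1.12402113e-07]
```

The evidence points to flush: the force rose from 12 to 25 N with only 0.6 mm further motion, the face stopped at the cheek plane, and the pictures put the butt near -75. Now I lay the mallet back where it was.

>>> step_arm --pt "0.03 0.05 0.02 0 0 0" --pt "0.06 0.1 0.08 0 0 0" --pt "0.078 0.121 0.15 0 0 0" --pt "0.078 0.121 0.21 0 0 0" --pt "0.078 0.121 0.25 0 0 0" --pt "0.078 0.121 0.28 0 0 0" --pt "0.078 0.121 0.295 0 0 0" --pt "0.078 0.121 0.302 0 0 0" --pt "0.078 0.121 0.305 0 0 0" --pt "0.078 0.121 0.305 0 0 0"

```text
time: 24.25
ee_pos: [0.4792, -0.2782, 0.0862]
tool_rot: [0.999, -0.046, 0.001, 0.0]
ft_force: [0.3, 0.4, -3.7]
gripper_width: 0.292
finger_force: 111.7
```

```bash
python3 mh.py
```

```text
24.25 [ 0.3317251   0.38897415 -3.72343158] [0.00029332 0.14575154 0.01272791] w 0.2918734556069238 tcp jig [ -35.99500073 -289.25075778   86.19498919] toolx rel jigx 0.0213947570019819 tilt [ 0.00113102 -0.0007376 ]
```

Still carrying its weight, so I ease down a little more and then release.

>>> step_arm --pt "0 0 0.001 0 0 0" --pt "0 0 0.002 0 0 0" --pt "0 0 0.003 0 0 0" --pt "0 0 0.004 0 0 0" --pt "0 0 0.004 0 0 0"

```text
time: 24.75
ee_pos: [0.4791, -0.2782, 0.0855]
tool_rot: [0.999, -0.046, 0.0, 0.001]
ft_force: [-7.7, 3.6, 17.2]
gripper_width: 0.29
finger_force: 114.9
```

>>> step_arm --pt "0 0 0 0 0 0" --pt "0 0 0 0 0 0" --pt "0 0 0 0 0 0" --pt "0 0 0 0 0 0" --pt "0 0 -0.06 0 0 0" --pt "0 0 -0.14 0 0 0" --pt "0 0 -0.23 0 0 0" --pt "0 0 -0.32 0 0 0" --pt "0 0 -0.41 0 0 0" --pt "0 0 -0.42 0 0 0" --hand 62

```text
time: 25.75
ee_pos: [0.4807, -0.2787, 0.2996]
tool_rot: [0.999, -0.046, 0.004, 0.002]
ft_force: [0.7, -0.0, 0.5]
gripper_width: 0.728
finger_force: 0.0
```

```bash
python3 m.py; python3 -c "
from h import *
plan([.48,-.15,.33],70)"
```

```text
25.75 [ 0.48068604 -0.2786582   0.29962343] [ 0.99893368 -0.04594071  0.00399577  0.00223403]
mallet [(0.66, [255.8, 203.5], array([ 0.43514753, -0.27359752,  0.        ]))]
mallet_head [(0.87, [255.7, 124.2], array([ 0.53410728, -0.28260372,  0.03      ]))]
0.72 [205.3, 85.8, 100.8, 227.4] [ 0.43789139 -0.27352942 -1.66247829] -95.25298954150185 0.9632071269487751
g [ 0.479715   -0.27737467  0.03      ]
row [0.0035, -0.0009, 0.4183, -0.0009, 0.0019, -0.0005] rows>= 4.182828817130069 0.011249270295079005
row [-0.0201, -0.255, -0.0755, -0.002, 0.001, -1.6728] rows>= 2.666831957195255 8.763038636680584
```

>>> step_arm --pt "-0.01 -0.05 -0.03 0 0 -0.19" --pt "-0.015 -0.12 -0.06 0 0 -0.38" --pt "-0.02 -0.2 -0.07 0 0 -0.57" --pt "-0.02 -0.28 -0.07 0 0 -0.76" --pt "-0.02 -0.32 -0.07 0 0 -0.95" --pt "-0.02 -0.32 -0.07 0 0 -1.0"

```text
time: 26.55
ee_pos: [0.4833, -0.1139, 0.3269]
tool_rot: [0.939, 0.345, -0.001, -0.001]
ft_force: [-0.3, -0.1, 0.2]
gripper_width: 0.727
finger_force: 0.0
```

>>> step_arm --pt "0 0 0 0 0 -0.19" --pt "0 0 0 0 0 -0.38" --pt "0 0 0 0 0 -0.57" --pt "0 0 0 0 0 -0.76" --pt "0 0 0 0 0 -0.95" --pt "0 0 0 0 0 -1.0" --pt "0 0 0 0 0 -1.0" --pt "0 0 0 0 0 -1.0"

```text
time: 27.35
ee_pos: [0.4831, -0.1177, 0.3272]
tool_rot: [0.739, 0.673, -0.0, -0.001]
ft_force: [1.2, 0.3, 0.0]
gripper_width: 0.725
finger_force: 0.0
```

```bash
python3 mh.py; cat > e.py <<'E'
from sil import *
np.set_printoptions(precision=2,suppress=True,linewidth=160)
inv=lambda p:R.from_euler('z',-JY,degrees=True).apply(np.array(p)-jig([0,0,0]))*1e3
im=grab_frame('wrist');C=cal('wrist');np.savez('e.npz',K=C[0],R=C[1],t=C[2],im=im)
for l,z in(('wedge_butt',.034),('cheek_end',.047),('slot_mouth',.012),('wedge_nose',.034)): print(l,[(round(x['p'],2),inv(atz(C,x['at'],z))[:2]) for x in tip_of('wrist',l)[:1]])
def prof(x,z): # brightness along jig y
    ys=np.arange(-100,-55,3.);px=proj(C,[jig([x,y,z]) for y in ys]).astype(np.float32)
    print(x,px[0],cv2.remap(im,px[:,0].reshape(1,-1),px[:,1].reshape(1,-1),cv2.INTER_LINEAR)[0].tolist())
for x,z in((-50,47),(-40,47),(-26,56),(-18,56),(-10,56),(-4,56)): prof(x,z)
for t in trace('wrist','wedge')[:1]:
    for parts in([prism([(-22,-85),(11.3,-85),(11.3,85),(-.7,85)],0,44)],[prism([(-22,-85),(11.3,-85),(11.3,85),(-.7,85)],35,44)]):
        o=jig([-12,10,12]);v,i=fit(C,t['region'],parts,[o[0],o[1],np.radians(JY)],.012)
        print('fit',t['p'],i,t['extent'],'butt',inv(R.from_euler('z',v[2]).apply([-.0053,-.085,.022])+[v[0],v[1],.012])[:2],np.degrees(v[2])-JY)
E
python3 e.py
```

```text
27.35 [1.16231409 0.31688046 0.01124877] [ 0.00706068 -0.02172052  0.02286106] w 0.725017877838789 tcp jig [ -46.9088858 -129.08419    327.2040357] toolx rel jigx 89.93399157999717 tilt [-0.00185424  0.00090009]
wedge_butt [(0.77, array([-15.47, -72.52]))]
cheek_end [(0.95, array([-33.49, -73.86]))]
slot_mouth [(0.76, array([-18.12, -74.53]))]
wedge_nose []
-50 [254.07 145.17] [[245, 245, 208], [245, 245, 208], [245, 245, 209], [244, 244, 205], [245, 245, 208], [245, 245, 208], [245, 245, 207], [245, 245, 206], [245, 245, 208], [234, 199, 137], [244, 226, 157], [244, 227, 160], [244, 227, 159], [245, 228, 159], [244, 228, 161]]
-40 [262.85 145.16] [[245, 245, 209], [245, 245, 211], [246, 246, 212], [245, 245, 210], [245, 245, 212], [246, 245, 212], [245, 245, 211], [245, 245, 211], [235, 229, 187], [233, 191, 133], [244, 233, 166], [245, 233, 166], [244, 233, 166], [244, 233, 165], [245, 233, 166]]
-26 [275.59 146.11] [[245, 244, 193], [245, 245, 194], [245, 245, 194], [246, 246, 196], [244, 245, 192], [246, 245, 194], [245, 245, 192], [245, 245, 193], [245, 246, 195], [210, 150, 98]
[... 376 characters left out ...]
31, 174], [244, 230, 171], [244, 230, 173], [245, 231, 173], [244, 230, 173], [244, 230, 171], [245, 230, 173], [245, 230, 171], [243, 228, 169], [224, 149, 93], [226, 151, 93], [226, 150, 93], [226, 151, 93], [226, 149, 93], [227, 152, 98]]
-4 [295.41 146.1 ] [[245, 232, 174], [245, 234, 177], [245, 239, 185], [245, 239, 185], [244, 240, 184], [245, 240, 186], [245, 239, 184], [245, 240, 185], [243, 236, 181], [211, 139, 85], [218, 142, 87], [218, 143, 89], [219, 141, 89], [218, 143, 89], [218, 142, 87]]
fit 0.57 0.8980195093112622 [273.5, 2.7, 36.2, 120.7] butt [-15.09 -74.21] -0.6108782100848806
fit 0.57 0.9455337690631809 [273.5, 2.7, 36.2, 120.7] butt [-14.21 -74.09] 0.18794515947155066
```

The cheek's and the wedge's front edges fall at the same jig y, about -75 mm. The wedge is flush, the mallet lies flat at its old place, and the robot touches nothing.

```bash
python3 -c "
from plant import *
print(finish_job())"
```

```text
the job is handed in; nothing more can be done
None
```

I handed in the job at about 28 s of the 67 s allowed: the wedge was set loose, then driven in with six mallet taps until flush with the cheek's end to within about 1–2 mm as measured from the wrist camera; the mallet lies flat on the bench clear of the jig, I never measured the pad's squeeze, and I kept clear of the other tools without re-checking them.

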